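Seat two injectors and hold a throttle open for the flow reading

ROBOT

A 7-joint arm with a two-finger parallel gripper is mounted at the origin on a cart in front of the work surface, level with it; the furniture and walls round the work are solid. World frame = base frame: x ahead of the robot, y to its left, z up, the work surface at z = 0. Lengths are in m, angles in rad, forces in N, time in s.
With the tool pointing down it reaches from about 0.35 to 0.9 m from the base axis. Payload 8.1 kg.
Tool frame: the origin (TCP) lies midway between the tips of the shut fingers; the grasp point (between the pads) lies 19 mm behind it; z points along the fingers, y is the line along which they close (so a half turn about z gives the same grasp; the last joint's range is limited). The gripper opens to 92 mm and grips with 3 to 60 N. Pads are 19 mm wide; open, the fingers measure 130 mm over their backs; the gripper's body (75 mm by 190 mm) begins 47 mm behind the grasp point.
Start: joints at [-0.103, 0.434, 0.025, 1.573, -0.012, 1.134, -0.075], TCP at [0.625, -0, 0.204] pointing down, gripper open.
Joint ranges: [-2.62, 2.62], [-0.44, 2.09], [-1.27, 1.32], [0.08, 2.57], [-1.32, 4.46], [0.12, 2], [-2.74, 2.74]. Speed limits (rad/s): [2.22, 2.22, 3.01, 3.01, 3.14, 3.14, 3.14].

INTERFACE

Orientations are given as a rotation vector (axis times angle).
In Python, from cell import arm gives the robot as it stands.
- The arm moves only by the tool carry_out, never from a script. Its arguments are lists of equal length, an entry for each row: "claw": the finger opening in cm, from 0 to 9.18; "delta_pos": the shift along the tool's x, y, z in cm, a list of three; "angular": the turn, a rotation vector about the tool's x, y, z in rad, a list of three. In form: {"claw": [claw, ...], "delta_pos": [[dx, dy, dz], ...], "angular": [[ax, ay, az], ...]}. A call has 1 to 20 rows; each row shifts and turns the commanded pose from where the row before left it, along the tool's axes as they then stand; what a row does not reach is not made up. A row lasts 1/10 s, in which the tool goes at most 50 mm and 8.59 degrees, less where a joint would pass 70% of its speed; a pose out of reach is approached as far as the arm can. A call with a gripper value outside its range is refused whole. The fingers move at their own pace and stop on an object; "force" is the grip in N (left out, the last holds). Time passes only in rows, so rows that do not move let the fingers close. It gives the time, the measured TCP pose, the force, the opening and the grip force at its end, in the units of the state.
- arm.observe(): the state, without advancing time (a new reading comes with each control period).
- arm.get_image(name): name is "scene" or "side" or "wrist"; returns a dict with "frame" (384x512x3 uint8, red, green, blue), "mtx" (3x3 intrinsics, pixels), "T" (4x4, takes a point from camera to world coordinates). Camera axes: x right, y down, z forward; pixel columns grow to the right and rows downward; lengths in m; the calibration is good to about 2 mm. A picture is of the moment at which its call begins. There is no depth.
- arm.sign_off(): hands the job in; it is judged then, once.
Trained networks look in a picture, given as the dict that the camera call returned (one of the last four; its "shot" number tells which), for a name from the list of things; names that differ only in an ending like _2 or _b are one class to them, and where a whole thing is asked for, a point or a joint stands for the part that bears it (a point fixed in the world has none). Each returns a list of dicts, best first, with "conf" (0 to 1); they miss things now and then, are a little off and sometimes report something else, mostly with a low value. They report only what shows in the picture. A call takes as long as a camera call. They do not tell look-alikes from the thing itself.
- arm.look_for(label, picture): "centre" ([column, row] as shares, 0 to 1, of the picture: columns of its width, rows of its height, amid what is visible of it).
- arm.trace(label, picture): "region" (384x512 bool, what is visible of it) and "centre" ([column, row] as shares, 0 to 1, of the picture: columns of its width, rows of its height, amid what is visible of it).
- arm.place_of(label, picture): "centre" ([column, row] as shares, 0 to 1, of the picture: columns of its width, rows of its height: a listed point, or the origin of a listed thing).
The state is a dict: "clock": time; "joints": joint angles; "dq": joint speeds; "joint_efforts": joint torques, N m; "position": TCP position; "ee_rot": TCP orientation; "force": force on the tool from outside, world axes, zero at the start; "ft_torque": the same for the moment, N m; "width": opening from 0.0 (shut) to 1.0 (fully open); "gripper_force": force on a finger pad.
Only numpy, scipy, OpenCV 4.12 (cv2) and the standard library are available. Lean on these libraries where they do the work, as an engineer would, in place of code of your own. Each camera call takes 0.05 s, during which the arm holds its last target. There are 200 camera calls.

TASK

Get the twin throttle body on the flow box ready for its air reading: take the two fuel injectors out of the wooden rack and seat one upright and fully home in each of the two bores in front of the throats, so that no air leaks there. Then take the throttle lever by its pin, open the flaps by 40 degrees from shut (the lever then stands straight up) and hold them there against the return spring: they snap shut when let go, so finish while still holding the lever steady at that opening. Leave the tools and parts lying around where they are.

Things in the scene. Friction and masses are not known exactly. Their poses are not given: they have to be found in the camera images.
- flow_box: fixed grey metal box 175 x 230 x 45 mm carrying an aluminium twin throttle body with two open barrels, 69 mm across, at y = +-36 mm, tops at 117 mm; before each, at x = -62 mm, a round boss 29 mm across with an injector bore; dial gauge at the right rear, 130 mm high; throttle lever at the left end. Origin: centre of the underside; x away from the robot at yaw 0, y left (lever end), z up
- bore_left (a point): centre of the mouth of the left bore (beside the lever end), 95 mm above the counter, at (-62, +36) mm of flow_box; the bore is vertical, 16.4 mm in diameter, 33 mm deep; axes as flow_box
- bore_right (a point): the same for the right bore, at (-62, -36) mm of flow_box
- throttle (a joint): opening of the two flaps; shaft, flaps and lever are one piece. 0 rad = shut (flaps level, lever leaning 40 degrees from vertical to the front, the box's -x); grows as the lever swings to the rear (+x), to 1.4 at most; 0.698 = 40 degrees open = lever straight up. Starts at 0; a spring shuts it: about 2.5 N at the pin when shut, 5 N at 40 degrees
- lever_pin (a point): middle of the level steel pin on the lever's end: 10 mm thick, 42 mm long along the box's y, from the lever plate 21 mm inboard of this point to a 15 mm head at the outer end; 50 mm from the shaft axis, 121 mm above the counter when shut. Can be pinched from above, fingers closing along the box's x, and turns between them
- lever_axis (a point): point on the shaft axis (which runs along the box's y, 83 mm above the counter) straight across from lever_pin, about which the pin swings with a radius of 50 mm; fixed to the box, axes as flow_box
- rack: wooden block 50 x 136 x 30 mm, fixed, with three holes in a row along its y at -44, 0 and +44 mm, 27 mm deep and 16.5 mm across; origin: centre of the underside; its row points roughly away from the robot, its y towards the robot
- injector_a: fuel injector, 69 mm, 70 g, nozzle down in the rack's near hole (y = +44 mm), shoulder on the rack. Origin: nozzle tip; z up. Nozzle 14 mm thick, 24 mm long, tapered tip; then shoulder and round body 22 mm thick from 24 to 50 mm (grip here, closing along its y); stem 13 mm to the top. Plug socket out to 26 mm on its -x side, at 39 to 49 mm. Sits 24 mm deep in either bore, shoulder on boss
- injector_b: the other injector, the same, in the rack's hole at y = -44 mm (the far one). Both start with the plug socket towards the robot, roughly
- spanner_13: bystander: steel spanner 28 x 185 x 9 mm lying in front of the flow box; origin: centre of the underside
- fuel_filter: bystander: grey-white round fuel filter 44 x 105 x 44 mm lying on the counter; origin: centre of the underside
- spark_plug: bystander: spark plug 24 x 63 x 21 mm lying behind the rack; origin: centre of the underside
- pliers: bystander: pliers with red handles 60 x 164 x 12 mm lying left of the rack; origin: centre of the underside
- tape_roll: bystander: black roll of tape 68 x 68 x 19 mm lying flat; origin: centre of the underside
Mind the look-alikes: they are no part of the job. What is shaped like the injector_b but blue, red or yellow is not meant.

How it is judged:
On the way, in this order (a step that is already met when the one before it is completed fails the run):
1. one injector is fully home in a bore and let go (((horizontal distance between injector_a and bore_left below 0.004 m and z of injector_a in the frame of bore_left below -0.022 m and angle between injector_a's own z axis and vertical below 0.12 rad and contact force between the fingers and injector_a below 0.1 N) or (horizontal distance between injector_a and bore_right below 0.004 m and z of injector_a in the frame of bore_right below -0.022 m and angle between injector_a's own z axis and vertical below 0.12 rad and contact force between the fingers and injector_a below 0.1 N) or (horizontal distance between injector_b and bore_left below 0.004 m and z of injector_b in the frame of bore_left below -0.022 m and angle between injector_b's own z axis and vertical below 0.12 rad and contact force between the fingers and injector_b below 0.1 N) or (horizontal distance between injector_b and bore_right below 0.004 m and z of injector_b in the frame of bore_right below -0.022 m and angle between injector_b's own z axis and vertical below 0.12 rad and contact force between the fingers and injector_b below 0.1 N))), for 0.2 s.
2. each bore has its injector, fully home and let go ((((horizontal distance between injector_a and bore_left below 0.004 m and z of injector_a in the frame of bore_left below -0.022 m and angle between injector_a's own z axis and vertical below 0.12 rad and contact force between the fingers and injector_a below 0.1 N) and (horizontal distance between injector_b and bore_right below 0.004 m and z of injector_b in the frame of bore_right below -0.022 m and angle between injector_b's own z axis and vertical below 0.12 rad and contact force between the fingers and injector_b below 0.1 N)) or ((horizontal distance between injector_a and bore_right below 0.004 m and z of injector_a in the frame of bore_right below -0.022 m and angle between injector_a's own z axis and vertical below 0.12 rad and contact force between the fingers and injector_a below 0.1 N) and (horizontal distance between injector_b and bore_left below 0.004 m and z of injector_b in the frame of bore_left below -0.022 m and angle between injector_b's own z axis and vertical below 0.12 rad and contact force between the fingers and injector_b below 0.1 N)))), for 0.2 s.
3. the flaps are held 40 degrees open by the fingers on the lever ((((horizontal distance between injector_a and bore_left below 0.004 m and z of injector_a in the frame of bore_left below -0.022 m and angle between injector_a's own z axis and vertical below 0.12 rad and contact force between the fingers and injector_a below 0.1 N) and (horizontal distance between injector_b and bore_right below 0.004 m and z of injector_b in the frame of bore_right below -0.022 m and angle between injector_b's own z axis and vertical below 0.12 rad and contact force between the fingers and injector_b below 0.1 N)) or ((horizontal distance between injector_a and bore_right below 0.004 m and z of injector_a in the frame of bore_right below -0.022 m and angle between injector_a's own z axis and vertical below 0.12 rad and contact force between the fingers and injector_a below 0.1 N) and (horizontal distance between injector_b and bore_left below 0.004 m and z of injector_b in the frame of bore_left below -0.022 m and angle between injector_b's own z axis and vertical below 0.12 rad and contact force between the fingers and injector_b below 0.1 N))) and value of joint throttle between 0.628 and 0.768 rad and contact force between the fingers and throttle above 1.5 N), for 0.5 s.
At the end, for the whole second after the job is handed in: Each bore holds one injector, upright within 7 degrees, centred within 4 mm and within 2 mm of fully home, not touched; the flaps are still at 40 degrees, within 4 degrees, held by the fingers alone (over 1.5 N on the lever, no loose thing against it) (all of step 3 and velocity of joint throttle between -0.1 and 0.1 rad/s and contact force between each of injector_a, injector_b, spanner_13, fuel_filter, spark_plug, pliers, tape_roll and throttle below 0.2 N); the arm keeps its last pose, push and grip.
It fails at once if the spanner 13 is shifted by more than 3 cm (distance of spanner_13 from where it was at the start of the episode above 0.03 m).
It fails at once if the fuel filter is shifted by more than 3 cm (distance of fuel_filter from where it was at the start of the episode above 0.03 m).
It fails at once if the spark plug is shifted by more than 3 cm (distance of spark_plug from where it was at the start of the episode above 0.03 m).
It fails at once if the pliers is shifted by more than 3 cm (distance of pliers from where it was at the start of the episode above 0.03 m).
It fails at once if the tape roll is shifted by more than 3 cm (distance of tape_roll from where it was at the start of the episode above 0.03 m).
It also fails if it takes over 67 s, if anything falls off the work surface, if the arm or the gripper's body presses on something with over 40 N, if the wrist force passes 120 N, or if a joint passes its speed limit or range.

## Working session

There is one attempt and no reset: what is moved stays moved. The work goes in short steps, Python scripts to look and compute and a tool call to move; the robot and the scene stay as the last step left them, time stands still between calls to the robot, and variables do not carry over. Pictures are saved under pics/ and viewed, at most 10 in all, crops included, and the job is handed in when it is done.

Besides the shell and the picture viewer there is one more tool, called as name(argument=value, ...), one argument or row to a line, values as JSON. carry_out: Moves the arm, as the interface text tells. Its arguments: {"type":"object","properties":{"claw":{"type":"array","items":{"type":"number"}},"delta_pos":{"type":"array","items":{"type":"array","items":{"type":"number"}}},"angular":{"type":"array","items":{"type":"array","items":{"type":"number"}}},"force":{"type":"number"}},"required":["claw","delta_pos","angular"]}

```bash
mkdir -p pics; ls; cat > h.py <<'E'
import numpy as np, cv2
from cell import arm
from scipy.spatial.transform import Rotation as R
def save(p,n): cv2.imwrite(f'pics/{n}.png',p['frame'][:,:,::-1])
def px(c): return np.array([c[0]*512,c[1]*384])
def ray(p,uv):
    d=np.linalg.inv(p['mtx'])@np.array([uv[0],uv[1],1]); T=np.array(p['T']); return T[:3,3],T[:3,:3]@d
def onz(p,uv,z):
    o,d=ray(p,uv); return o+d*(z-o[2])/d[2]
def proj(p,X):
    T=np.array(p['T']); c=T[:3,:3].T@(np.array(X)-T[:3,3]); q=p['mtx']@c; return q[:2]/q[2]
def tri(l):
    A=np.zeros((3,3));b=np.zeros(3)
    for p,uv in l:
        o,d=ray(p,uv); d=d/np.linalg.norm(d); M=np.eye(3)-np.outer(d,d); A+=M;b+=M@o
    return np.linalg.solve(A,b)
E
python3 - <<'E'
from h import *
np.set_printoptions(precision=4,suppress=True)
s=arm.observe();print(s)
P={n:arm.get_image(n) for n in('scene','side','wrist')}
for n,p in P.items():
    save(p,n+'0'); print(n,np.array(p['T']))
    for l in ['flow_box','bore_left','bore_right','lever_pin','lever_axis','rack','injector_a','spanner_13']:
        print(l,[(round(r['conf'],2),px(r['centre']).round(1)) for r in arm.place_of(l,p)[:4]])
E
```

```text
pics
{'clock': 0.0, 'joints': array([-0.1026,  0.4352,  0.025 ,  1.5741, -0.0116,  1.1339, -0.0751]), 'dq': array([ 0.0019, -0.    , -0.0022,  0.0002,  0.001 ,  0.0003,  0.0008]), 'joint_efforts': array([  0.0004, -66.7854,   0.9849, -31.4464,  -0.0605,   0.0428,
         0.0001]), 'position': array([ 0.6245, -0.    ,  0.2028]), 'ee_rot': array([-2.2208, -2.2208,  0.0018]), 'force': array([-0.0005, -0.1046,  0.5235]), 'ft_torque': array([-0.0325, -0.0422,  0.0039]), 'gripper_force': 0.0, 'width': 1.002481813752488}
scene [[-0.6572 -0.3581  0.6633 -0.1474]
 [-0.7534  0.3387 -0.5636  0.9107]
 [-0.0228 -0.8701 -0.4924  0.6234]
 [ 0.      0.      0.      1.    ]]
flow_box [(0.89, array([301.2, 192.9]))]
bore_left [(0.8, array([319.9, 174.5]))]
bore_right [(0.66, array([333.3, 171.1]))]
lever_pin [(0.6, array([288.6, 174.8]))]
lever_axis [(0.77, array([277.6, 184.9]))]
rack [(0.62, array([240. , 248.8])), (0.35, array([182.8, 299.1]))]
injector_a [(0.66, array([261.6, 242.8])), (0.65, array([270.2, 274. ])), (0.62, array([290.6, 266.6])), (0.47, array([209.5, 230.9]))]
spanner_13 [(0.67, 
[... 321 characters left out ...]
9]))]
lever_pin [(0.6, array([288.8, 178. ]))]
lever_axis [(0.8, array([283.2, 187.4])), (0.5, array([256.1, 301.7]))]
rack [(0.7, array([272.4, 247. ])), (0.21, array([216.8, 262.2]))]
injector_a [(0.75, array([310.5, 269.2])), (0.71, array([232.2, 238.6])), (0.61, array([320.2, 254.3])), (0.51, array([264.5, 256.5]))]
spanner_13 []
wrist [[ 1.      0.0014 -0.0018  0.6239]
 [ 0.0008 -0.9642 -0.2651  0.0703]
 [-0.0021  0.2651 -0.9642  0.3844]
 [ 0.      0.      0.      1.    ]]
flow_box [(0.85, array([231.7, 103. ]))]
bore_left [(0.81, array([151.4,  67.1]))]
bore_right [(0.61, array([167.1, 139.2]))]
lever_pin []
lever_axis []
rack []
injector_a []
spanner_13 [(0.66, array([132.6,  55.4]))]
```

```bash
cd pics; python3 -c "
import cv2,numpy as np
for n in('scene','side'):
    a=cv2.imread(n+'0.png'); cv2.imwrite(n+'0z.png',cv2.resize(a[120:345,150:450],(800,600),interpolation=cv2.INTER_CUBIC))"
```

```text
(no output)
```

View pics/scene0z.png

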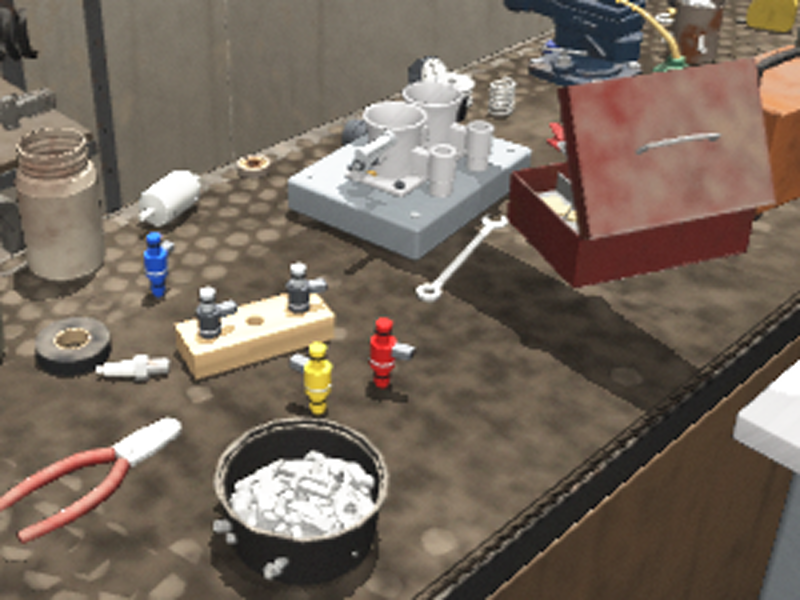

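View pics/side0z.png

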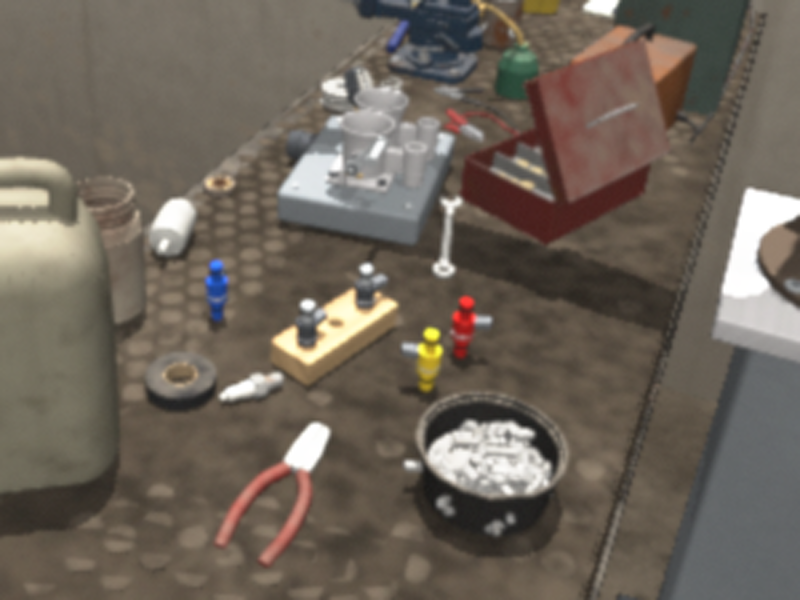

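View pics/wrist0.png

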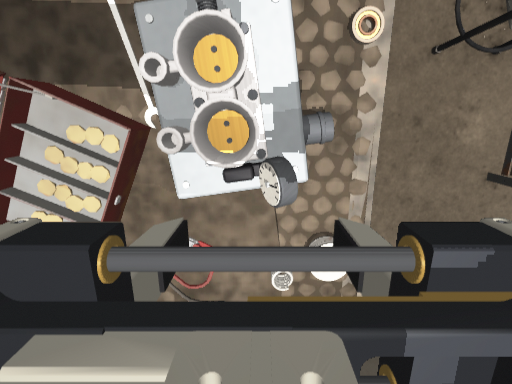

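```bash
python3 - <<'E'
from h import *
np.set_printoptions(precision=4,suppress=True)
P={n:arm.get_image(n) for n in('scene','side','wrist')}
s,d,w=P['scene'],P['side'],P['wrist']
print('bores wrist',onz(w,(151.4,67.1),.095),onz(w,(167.1,139.2),.095))
print('tri L',tri([(s,(319.9,174.5)),(d,(308.4,171.1)),(w,(151.4,67.1))]),'R',tri([(s,(333.3,171.1)),(d,(311.2,163.9)),(w,(167.1,139.2))]))
print('pin',tri([(s,(288.6,174.8)),(d,(288.8,178))]),'axis',tri([(s,(277.6,184.9)),(d,(283.2,187.4))]))
print('injA scene',onz(s,(261.6,242.8),.003),'injB side',onz(d,(264.5,256.5),.003))
print('rack',onz(s,(240,248.8),0),onz(d,(272.4,247),0))
# stem tops z=.072 by eye
Z=lambda x,y:(150+x*.375,120+y*.375)
print('tops far',tri([(s,Z(207,292)),(d,Z(307,304))]),'near',tri([(s,Z(298,268)),(d,Z(367,268))]))
for n,c in {'pot':((300,470),(490,450)),'red':((383,385),(463,352)),'yel':((317,410),(428,386)),'blue':((157,295),(217,318)),'filter':((170,200),(172,228)),'spannernear':((430,292),(443,270)),'jar':((63,270),(110,310)),'plug':((140,370),(250,388)),'tape':((72,345),(180,380)),'plierstip':((175,425),(320,430))}.items():
    print(n,onz(s,Z(*c[0]),0.0),onz(d,Z(*c[1]),0.0))
E
```

```text
bores wrist [0.5162 0.1174 0.095 ] [0.5253 0.0473 0.095 ]
tri L [0.5132 0.113  0.1006] R [0.5222 0.0443 0.0896]
pin [0.543  0.2005 0.1149] axis [0.5432 0.2406 0.1006]
injA scene [0.4826 0.3537 0.003 ] injB side [0.5022 0.446  0.003 ]
rack [0.5035 0.4066 0.    ] [0.5021 0.3963 0.    ]
tops far [0.5061 0.4385 0.0708] near [0.4784 0.3558 0.072 ]
pot [0.3439 0.4762 0.    ] [0.3047 0.4718 0.    ]
red [0.3725 0.3526 0.    ] [0.3704 0.3503 0.    ]
yel [0.3874 0.4174 0.    ] [0.384  0.4162 0.    ]
blue [0.6201 0.4169 0.    ] [0.6188 0.4192 0.    ]
filter [0.7644 0.295  0.    ] [0.7558 0.2912 0.    ]
spannernear [0.4404 0.2165 0.    ] [0.4374 0.2203 0.    ]
jar [0.723  0.4616 0.    ] [0.7261 0.4609 0.    ]
plug [0.5344 0.4973 0.    ] [0.5352 0.4999 0.    ]
tape [0.6078 0.5226 0.    ] [0.6008 0.5217 0.    ]
plierstip [0.454  0.5178 0.    ] [0.4509 0.5204 0.    ]
```

carry_out(
  claw=[5, 5, 5, 5, 5, 5, 5, 5, 5, 5, 5, 5],
  delta_pos=[
    [3.7, -0.6, -0.1],
    [3.7, -0.6, -0.1],
    [3.7, -0.6, -0.1],
    [3.7, -0.6, -0.1],
    [3.7, -0.6, -0.1],
    [3.7, -0.6, -0.1],
    [3.7, -0.6, -0.1],
    [3.7, -0.6, -0.1],
    [3.7, -0.6, -0.1],
    [3.7, -0.6, -0.1],
    [3.7, -0.6, -0.1],
    [3.7, -0.6, -0.1],
  ],
  angular=[
    [0, 0, 0],
    [0, 0, 0],
    [0, 0, 0],
    [0, 0, 0],
    [0, 0, 0],
    [0, 0, 0],
    [0, 0, 0],
    [0, 0, 0],
    [0, 0, 0],
    [0, 0, 0],
    [0, 0, 0],
    [0, 0, 0],
  ],
)

```text
clock: 2.7
position: [0.5527, 0.4454, 0.2156]
ee_rot: [2.222, 2.221, 0.0]
force: [1.7, 0.3, 0.6]
width: 0.541
gripper_force: 0.0
```

carry_out(
  claw=[5, 5, 5, 5, 5, 5, 5, 5, 5, 5, 5, 5, 5, 5, 5, 5, 5],
  delta_pos=[
    [0, 0, 0],
    [0, 0, 0],
    [0, 0, 0],
    [0, 0, 0],
    [0, 0, 0],
    [0, 0, 0],
    [0, 0, 0],
    [0, 0, 0],
    [0, 0, 0],
    [0, 0, 0],
    [0, 0, 0],
    [0, 0, 0],
    [0, 0, 0],
    [0, 0, 0],
    [0, 0, 0],
    [0, 0, 0],
    [0, 0, 0],
  ],
  angular=[
    [0, 0, -0.149],
    [0, 0, -0.149],
    [0, 0, -0.149],
    [0, 0, -0.149],
    [0, 0, -0.149],
    [0, 0, -0.149],
    [0, 0, -0.149],
    [0, 0, -0.149],
    [0, 0, -0.149],
    [0, 0, -0.149],
    [0, 0, -0.149],
    [0, 0, -0.149],
    [0, 0, -0.149],
    [0, 0, -0.149],
    [0, 0, -0.149],
    [0, 0, 0],
    [0, 0, 0],
  ],
)

```text
clock: 4.4
position: [0.5531, 0.4438, 0.2154]
ee_rot: [1.017, -2.972, -0.0]
force: [1.3, -0.2, 0.0]
width: 0.543
gripper_force: 0.0
```

```bash
python3 - <<'E'
from h import *
np.set_printoptions(precision=4,suppress=True)
s=arm.observe();print(s['position'],R.from_rotvec(s['ee_rot']).as_matrix(),s['joints'])
w=arm.get_image('wrist');save(w,'w1')
for l in ['injector_a','rack']:
    for r in arm.place_of(l,w)[:6]: print(l,round(r['conf'],2),px(r['centre']).round(1),onz(w,px(r['centre']),.006 if l!='rack' else 0))
    for r in arm.trace(l,w)[:6]: 
        ys,xs=np.nonzero(r['region']);print(l,'tr',round(r['conf'],2),px(r['centre']).round(1),xs.min(),xs.max(),ys.min(),ys.max())
E
```

```text
[0.5531 0.4438 0.2154] [[-0.7903 -0.6127 -0.0003]
 [-0.6127  0.7903  0.    ]
 [ 0.0002  0.0002 -1.    ]] [-0.4372  0.6338 -0.5623  1.2819  0.3319  1.3176  1.237 ]
injector_a 0.9 [246.6  85. ] [0.4745 0.359  0.006 ]
injector_a 0.79 [321.7  56.5] [0.3857 0.4159 0.006 ]
injector_a 0.75 [277.5 139.6] [0.5056 0.4375 0.006 ]
injector_a 0.65 [214.7 192.1] [0.6237 0.4117 0.006 ]
injector_a 0.6 [292.6  17.4] [0.3742 0.3567 0.006 ]
injector_a tr 0.8 [211.1 199.2] 194 222 188 209
injector_a tr 0.76 [327.   53.6] 316 341 40 73
injector_a tr 0.72 [277.6 140.4] 267 290 125 151
injector_a tr 0.66 [239.9  79.7] 227 249 59 92
injector_a tr 0.52 [294.2  11.5] 286 305 0 20
injector_a tr 0.39 [60.4 51.2] 0 134 0 125
rack 0.59 [263.  112.4] [0.4888 0.3984 0.    ]
rack tr 0.78 [260.8 107.5] 216 304 56 165
```

View pics/w1.png

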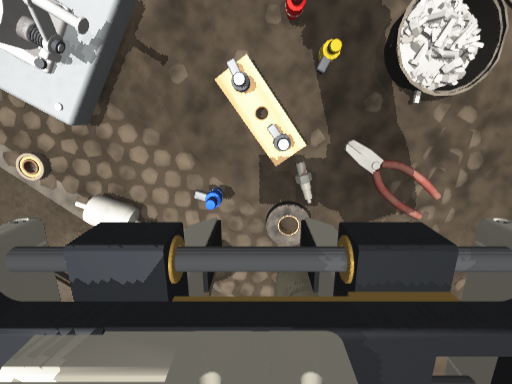

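```bash
python3 - <<'E'
from h import *
w=arm.get_image('wrist')
a=w['frame']
c=np.vstack([cv2.resize(a[50:110,200:280],(800,600),interpolation=cv2.INTER_CUBIC)[:300*2:1]])
c=np.hstack([cv2.resize(a[50:110,210:265],(400,436),interpolation=cv2.INTER_CUBIC),cv2.resize(a[110:170,250:305],(400,436),interpolation=cv2.INTER_CUBIC)])
cv2.imwrite('pics/w1z.png',c[:,:,::-1])
np.set_printoptions(precision=4,suppress=True)
E
```

```text
(no output)
```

View pics/w1z.png

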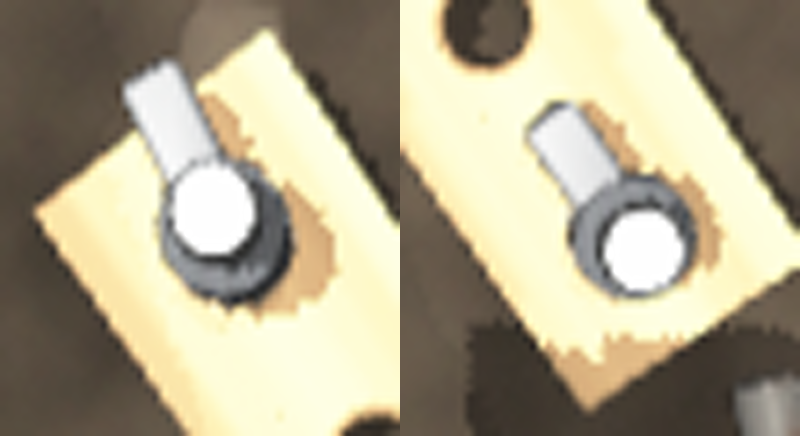

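```bash
python3 - <<'E'
from h import *
np.set_printoptions(precision=4,suppress=True)
w=arm.get_image('wrist')
s=arm.observe();M=R.from_rotvec(s['ee_rot']).as_matrix();p=s['position']
for n,t,b,g in (('near',(239.3,78.6),(241.2,81.9),(230.9,60.3)),('far',(283.4,144.4),(281.9,142.5),(270.9,125.4))):
    T,B,G=onz(w,t,.075),onz(w,b,.056),onz(w,g,.055)
    v=G-B; ang=np.degrees(np.arctan2(v[1],v[0]));print(n,T,B,G,np.linalg.norm(v),ang,'tool x ang',np.degrees(np.arctan2(M[1,0],M[0,0])), 'delta tool',M.T@(np.r_[(T+B)[:2]/2,.034]-p)*100)
E
```

```text
near [0.4782 0.3557 0.075 ] [0.4787 0.357  0.056 ] [0.4673 0.3335 0.055 ] 0.02615684593436217 -115.75048878690093 tool x ang -141.98861785524298 delta tool [11.2782 -2.3238 18.158 ]
far [0.5039 0.4398 0.075 ] [0.5037 0.4393 0.056 ] [0.496  0.4156 0.055 ] 0.024897845265237015 -108.10226098889883 tool x ang -141.98861785524298 delta tool [ 4.1535  2.6676 18.1583]
```

carry_out(
  claw=[4.5, 4.5, 4.5, 4.5, 4.5, 4.5, 4.5, 4.5, 4.5, 4.5, 4.5, 4.5],
  delta_pos=[
    [3, -0.6, 2],
    [3, -0.6, 2],
    [3, -0.6, 2],
    [2.28, -0.52, 2],
    [0, 0, 0],
    [0, 0, 0],
    [0, 0, 0],
    [0, 0, 0],
    [0, 0, 0],
    [0, 0, 0],
    [0, 0, 0],
    [0, 0, 0],
  ],
  angular=[
    [0, 0, 0],
    [0, 0, 0],
    [0, 0, 0],
    [0, 0, 0],
    [0, 0, -0.114],
    [0, 0, -0.114],
    [0, 0, -0.114],
    [0, 0, -0.114],
    [0, 0, 0],
    [0, 0, 0],
    [0, 0, 0],
    [0, 0, 0],
  ],
)

```text
clock: 5.95
position: [0.4785, 0.3562, 0.1356]
ee_rot: [-1.667, 2.663, -0.0]
force: [0.1, 0.3, 0.1]
width: 0.491
gripper_force: 0.0
```

```bash
python3 - <<'E'
from h import *
np.set_printoptions(precision=4,suppress=True)
s=arm.observe();M=R.from_rotvec(s['ee_rot']).as_matrix();p=s['position'];print(p,np.degrees(np.arctan2(M[1,0],M[0,0])),M[:,2],s['force'],M.T@(np.array([.4785,.3564,.034])-p)*100)
w=arm.get_image('wrist');save(w,'w2')
for r in arm.place_of('injector_a',w)[:6]: print(round(r['conf'],2),px(r['centre']).round(1),onz(w,px(r['centre']),.006))
E
```

```text
[0.4785 0.3562 0.1356] -115.91301353783423 [ 0.0002 -0.0001 -1.    ] [0.1328 0.265  0.0789] [-0.0128  0.0095 10.1601]
0.75 [350.2 192.4] [0.3881 0.4162 0.006 ]
0.72 [344.4 138.4] [0.3713 0.3539 0.006 ]
0.7 [273.1 244.8] [0.4999 0.4381 0.006 ]
0.64 [262.3 181.9] [0.4768 0.3589 0.006 ]
0.29 [76.5 49.1] [0.5892 0.1466 0.006 ]
```

View pics/w2.png

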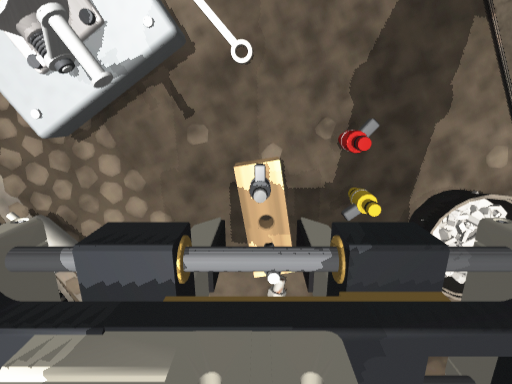

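carry_out(
  claw=[4.5, 4.5, 4.5, 4.5, 4.5, 2, 2, 2, 2, 2],
  delta_pos=[
    [0, 0, 2.5],
    [0, 0, 2.5],
    [0, 0, 2.5],
    [0, 0, 2.6],
    [0, 0, 0],
    [0, 0, 0],
    [0, 0, 0],
    [0, 0, 0],
    [0, 0, 0],
    [0, 0, 0],
  ],
  angular=[
    [0, 0, 0],
    [0, 0, 0],
    [0, 0, 0],
    [0, 0, 0],
    [0, 0, 0],
    [0, 0, 0],
    [0, 0, 0],
    [0, 0, 0],
    [0, 0, 0],
    [0, 0, 0],
  ],
  force=30,
)

```text
clock: 7.05
position: [0.4788, 0.3564, 0.0352]
ee_rot: [-1.668, 2.661, -0.0]
force: [-0.1, 0.0, -0.6]
width: 0.222
gripper_force: 0.0
```

```bash
python3 - <<'E'
from h import *
P=[]
for n in('scene','side','wrist'):
    p=arm.get_image(n); save(p,n+'3'); P.append(p['frame'])
c=np.vstack([cv2.resize(P[0][170:290,190:340],(500,400),interpolation=cv2.INTER_CUBIC)])
d=cv2.resize(P[1][170:290,210:360],(500,400),interpolation=cv2.INTER_CUBIC)
cv2.imwrite('pics/c3.png',np.hstack([cv2.resize(c,(400,320)),cv2.resize(d,(400,320))])[:,:,::-1])
print(arm.observe()['width'],arm.observe()['gripper_force'])
E
```

```text
0.22118130676802064 0.0
```

View pics/c3.png

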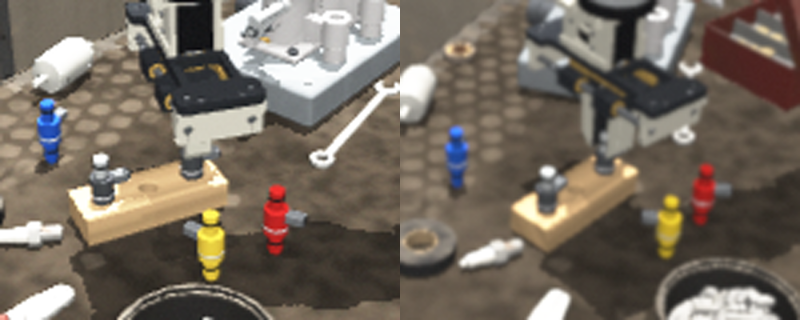

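carry_out(
  claw=[1, 1, 1, 1, 1],
  delta_pos=[
    [0, 0, 0],
    [0, 0, 0],
    [0, 0, 0],
    [0, 0, 0],
    [0, 0, 0],
  ],
  angular=[
    [0, 0, 0],
    [0, 0, 0],
    [0, 0, 0],
    [0, 0, 0],
    [0, 0, 0],
  ],
)

```text
clock: 7.7
position: [0.4785, 0.3561, 0.0345]
ee_rot: [1.669, -2.662, 0.0]
force: [0.8, -0.4, -0.9]
width: 0.134
gripper_force: 30.0
```

```bash
python3 - <<'E'
from h import *
np.set_printoptions(precision=1,suppress=True)
P=[];s=arm.observe();p0=s['position'];M=R.from_rotvec(s['ee_rot']).as_matrix()
for n in('scene','side'):
    p=arm.get_image(n)
    f=p['frame'].copy()
    q=proj(p,p0);x,y=int(q[0]),int(q[1])
    pts=[]
    f=cv2.resize(f[y-35:y+20,x-40:x+40],(400,275),interpolation=cv2.INTER_CUBIC)
    for dz,c in((0,(255,0,0)),(.0195,(0,255,0)),(-.0055,(0,0,255))):
        qq=(proj(p,p0+[0,0,dz])-[x-40,y-35])*5; cv2.circle(f,(int(qq[0]),int(qq[1])),3,c,-1)
    P.append(f)
cv2.imwrite('pics/c4.png',np.hstack(P)[:,:,::-1])
E
```

```text
(no output)
```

View pics/c4.png

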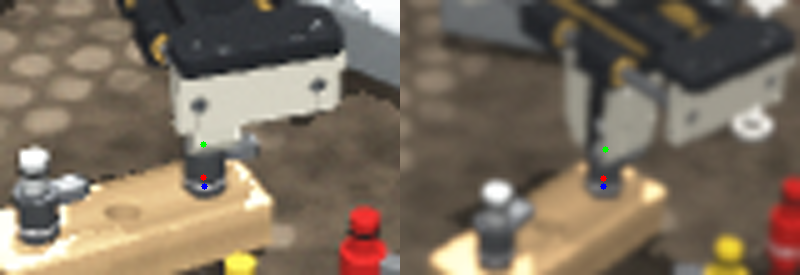

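carry_out(
  claw=[3.5, 3.5, 3.5, 3.5, 3.5, 3.5, 3.5],
  delta_pos=[
    [0, 0, 0],
    [0, 0, 0],
    [0, 0, 0],
    [0, 0, 0],
    [0, 0, 0.3],
    [0, 0, 0.3],
    [0, 0, 0],
  ],
  angular=[
    [0, 0, 0],
    [0, 0, 0],
    [0, 0, 0],
    [0, 0, 0],
    [0, 0, 0],
    [0, 0, 0],
    [0, 0, 0],
  ],
)

```text
clock: 8.5
position: [0.4783, 0.3558, 0.0279]
ee_rot: [1.668, -2.661, 0.0]
force: [-0.4, -0.9, 0.9]
width: 0.384
gripper_force: 0.0
```

```bash
python3 - <<'E'
from h import *
P=[];s=arm.observe();p0=s['position'];print(p0,s['force'],s['width'])
for n in('scene','side'):
    p=arm.get_image(n)
    f=p['frame'].copy()
    q=proj(p,p0);x,y=int(q[0]),int(q[1])
    f=cv2.resize(f[y-35:y+20,x-40:x+40],(400,275),interpolation=cv2.INTER_CUBIC)
    P.append(f)
cv2.imwrite('pics/c5.png',np.hstack(P)[:,:,::-1])
E
```

```text
[0.47826148 0.35584326 0.02791024] [-0.36035799 -0.86278406  0.85268466] 0.3838702261406917
```

View pics/c5.png

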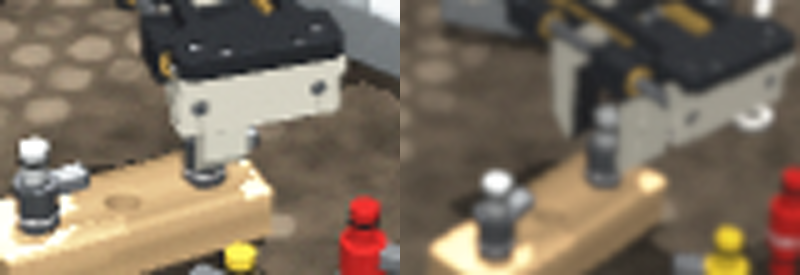

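```bash
python3 - <<'E'
from h import *
s=arm.observe();p0=s['position'];M=R.from_rotvec(s['ee_rot']).as_matrix();ty=M[:,1];tx=M[:,0];print(ty,tx)
for n,obs in(('scene',[(197,166),(243,157)]),('side',[(618,168),(665,155)])):
    p=arm.get_image(n);q=proj(p,p0);x,y=int(q[0]),int(q[1])
    for z in(.028,.033,.038,.043,.048):
        for off in (.018,.028):
            print(n,z,off,[np.round((proj(p,np.r_[(p0+sg*ty*off+a*tx*.0095)[:2],z])-[x-40,y-35])*5+[0 if n=='scene' else 400,0]) for sg in(1,) for a in(-1,1)],obs)
    # image edge sharpness skipped
E
```

```text
[-9.00153361e-01  4.35573051e-01  2.10846568e-04] [-4.35572959e-01 -9.00153351e-01  3.76127930e-04]
scene 0.028 0.018 [array([196., 203.]), array([234., 196.])] [(197, 166), (243, 157)]
scene 0.028 0.028 [array([202., 214.]), array([240., 208.])] [(197, 166), (243, 157)]
scene 0.033 0.018 [array([196., 194.]), array([233., 187.])] [(197, 166), (243, 157)]
scene 0.033 0.028 [array([202., 206.]), array([240., 199.])] [(197, 166), (243, 157)]
scene 0.038 0.018 [array([196., 186.]), array([233., 179.])] [(197, 166), (243, 157)]
scene 0.038 0.028 [array([201., 198.]), array([240., 191.])] [(197, 166), (243, 157)]
scene 0.043 0.018 [array([195., 177.]), array([233., 171.])] [(197, 166), (243, 157)]
scene 0.043 0.028 [array([201., 189.]), array([239., 182.])] [(197, 166), (243, 157)]
scene 0.048 0.018 [array([195., 169.]), array([233., 162.])] [(197, 166), (243, 157)]
scene 0.048 0.028 [array([201., 180.]), array([239., 174.])] [(197, 166), (243, 157)]
side 0.028 0.018 [array([612., 200.]), array([638., 187.])] [(618, 168), (665, 155)]
side 0.028 0.028 [array([624., 209.]), array([650., 196.])] [(618, 168), (665, 155)]
side 0.033 0.018 [array([612., 192.]), array([639., 180.])] [(618, 168), (665, 155)]
side 0.033 0.028 [array([625., 201.]), array([651., 189.])] [(618, 168), (665, 155)]
side 0.038 0.018 [array([613., 185.]), array([639., 173.])] [(618, 168), (665, 155)]
side 0.038 0.028 [array([625., 194.]), array([651., 181.])] [(618, 168), (665, 155)]
side 0.043 0.018 [array([614., 177.]), array([640., 165.])] [(618, 168), (665, 155)]
side 0.043 0.028 [array([626., 186.]), array([652., 174.])] [(618, 168), (665, 155)]
side 0.048 0.018 [array([614., 170.]), array([640., 158.])] [(618, 168), (665, 155)]
side 0.048 0.028 [array([626., 179.]), array([653., 167.])] [(618, 168), (665, 155)]
```

carry_out(
  claw=[3.5, 3.5, 3.5, 3.5, 3.5],
  delta_pos=[
    [0, 0, 0.3],
    [0, 0, 0.3],
    [0, 0, 0.2],
    [0, 0, 0.2],
    [0, 0, 0],
  ],
  angular=[
    [0, 0, 0],
    [0, 0, 0],
    [0, 0, 0],
    [0, 0, 0],
    [0, 0, 0],
  ],
)

```text
clock: 9.2
position: [0.4783, 0.356, 0.0181]
ee_rot: [1.669, -2.661, 0.0]
force: [1.0, 0.4, -0.9]
width: 0.382
gripper_force: 0.0
```

carry_out(
  claw=[1.5, 1.5, 1.5, 1.5, 1.5, 1.5, 1.5],
  delta_pos=[
    [0, 0, 0],
    [0, 0, 0],
    [0, 0, 0],
    [0, 0, 0],
    [0, 0, 0],
    [0, 0, 0],
    [0, 0, 0],
  ],
  angular=[
    [0, 0, 0],
    [0, 0, 0],
    [0, 0, 0],
    [0, 0, 0],
    [0, 0, 0],
    [0, 0, 0],
    [0, 0, 0],
  ],
)

```text
clock: 9.9
position: [0.4786, 0.3562, 0.0186]
ee_rot: [-1.669, 2.662, -0.0]
force: [0.7, -0.4, 0.3]
width: 0.228
gripper_force: 30.0
```

carry_out(
  claw=[1.5, 1.5, 1.5, 1.5, 1.5, 1.5, 1.5, 1.5, 1.5, 1.5, 1.5, 1.5, 1.5],
  delta_pos=[
    [0, 0, -1],
    [0, 0, -3],
    [0, 0, -3],
    [0, 0, -3],
    [0, 0, -3],
    [0, 0, -3],
    [0, 0, -1],
    [3.2, -3.5, 0],
    [3.2, -3.5, 0],
    [3.2, -3.5, 0],
    [3.2, -3.5, 0],
    [3.2, -3.5, 0],
    [3.3, -3.6, 0],
  ],
  angular=[
    [0, 0, 0],
    [0, 0, 0],
    [0, 0, 0],
    [0, 0, 0],
    [0, 0, 0],
    [0, 0, 0],
    [0, 0, 0],
    [0, 0, 0],
    [0, 0, 0],
    [0, 0, 0],
    [0, 0, 0],
    [0, 0, 0],
    [0, 0, 0],
  ],
)

```text
clock: 11.2
position: [0.5843, 0.0887, 0.1882]
ee_rot: [1.669, -2.661, -0.0]
force: [1.1, 0.4, -0.4]
width: 0.23
gripper_force: 30.0
```

carry_out(
  claw=[1.5, 1.5, 1.5, 1.5, 1.5, 1.5, 1.5, 1.5, 1.5, 1.5],
  delta_pos=[
    [0, 0, 0],
    [0, 0, 0],
    [0, 0, 0],
    [0, 0, 0],
    [0, 0, 0],
    [0, 0, 0],
    [0, 0, 0],
    [0, 0, 0],
    [0, 0, 0],
    [0, 0, 0],
  ],
  angular=[
    [0, 0, 0.1235],
    [0, 0, 0.1235],
    [0, 0, 0.1235],
    [0, 0, 0.1235],
    [0, 0, 0.1235],
    [0, 0, 0.1235],
    [0, 0, 0.1235],
    [0, 0, 0.1235],
    [0, 0, 0],
    [0, 0, 0],
  ],
)

```text
clock: 12.2
position: [0.584, 0.0906, 0.1882]
ee_rot: [0.213, -3.134, 0.0]
force: [0.7, -0.1, -1.4]
width: 0.227
gripper_force: 30.0
```

```bash
cat > boxfit.py <<'E'
from h import *
np.set_printoptions(precision=4,suppress=True)
s=arm.observe();M=R.from_rotvec(s['ee_rot']).as_matrix();p=s['position'];print(p,np.degrees(np.arctan2(M[1,0],M[0,0])),M[:,2],s['width'],s['gripper_force'])
import sys
w=arm.get_image('wrist');save(w,sys.argv[1])
for l,z in (('bore_left',.095),('bore_right',.095),('flow_box',0),('lever_pin',.121),('lever_axis',.083)):
    for r in arm.place_of(l,w)[:2]: print(l,round(r['conf'],2),px(r['centre']).round(1),onz(w,px(r['centre']),z))
E
python3 boxfit.py w6
python3 - <<'E'
from h import *
a=cv2.imread('pics/w6.png')
g=cv2.cvtColor(a,cv2.COLOR_BGR2GRAY)
c=cv2.HoughCircles(cv2.resize(g,None,fx=3,fy=3,interpolation=cv2.INTER_CUBIC),cv2.HOUGH_GRADIENT,1,15,param1=120,param2=25,minRadius=8,maxRadius=140)
print(None if c is None else (c[0]/3).round(1).tolist()[:25])
E
```

```text
[0.584  0.0906 0.1882] -172.2052514226126 [-0.0007 -0.0003 -1.    ] 0.22672523481844156 29.99984711408615
bore_right 0.96 [225.4 127.5] [0.5273 0.0469 0.095 ]
bore_right 0.25 [317.2  79.1] [0.4711 0.1283 0.095 ]
flow_box 0.69 [263.3 170.6] [0.583  0.0935 0.    ]
lever_pin 0.92 [385.2 155.6] [0.5309 0.1981 0.121 ]
[[297.79998779296875, 187.8000030517578, 33.29999923706055], [299.79998779296875, 195.1999969482422, 32.20000076293945], [223.8000030517578, 191.8000030517578, 29.5], [228.1999969482422, 185.5, 21.100000381469727], [218.8000030517578, 192.1999969482422, 30.299999237060547], [260.79998779296875, 253.5, 43.20000076293945], [65.19999694824219, 100.5, 39.5], [302.79998779296875, 199.5, 37.29999923706055], [222.5, 197.1999969482422, 34.0], [284.79998779296875, 186.8000030517578, 45.400001525878906], [294.79998779296875, 193.1999969482422, 27.0], [304.20001220703125, 192.1999969482422, 30.600000381469727], [309.20001220703125, 189.8000030517578, 43.20000076293945], [262.5, 150.1999969482422, 30.299999237060547], [261.5, 129.1999969482422, 44.599998474121094], [80.80000305175781, 84.80000305175781, 37.29999923706055], [213.1999969482422, 193.5, 45.70000076293945], [232.8000030517578, 196.5, 44.29999923706055], [234.1999969482422, 191.1999969482422, 44.29999923706055], [233.1999969482422, 180.8000030517578, 43.5], [215.5, 187.5, 40.599998474121094], [82.80000305175781, 79.5, 38.70000076293945], [293.79998779296875, 183.1999969482422, 23.100000381469727], [313.5, 146.5, 43.20000076293945], [68.19999694824219, 95.19999694824219, 40.599998474121094]]
```

```bash
python3 - <<'E'
import cv2
a=cv2.imread('pics/w6.png')
cv2.imwrite('pics/w6z.png',cv2.resize(a[85:235,200:400],(800,600),interpolation=cv2.INTER_CUBIC))
E
```

```text
(no output)
```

View pics/w6z.png

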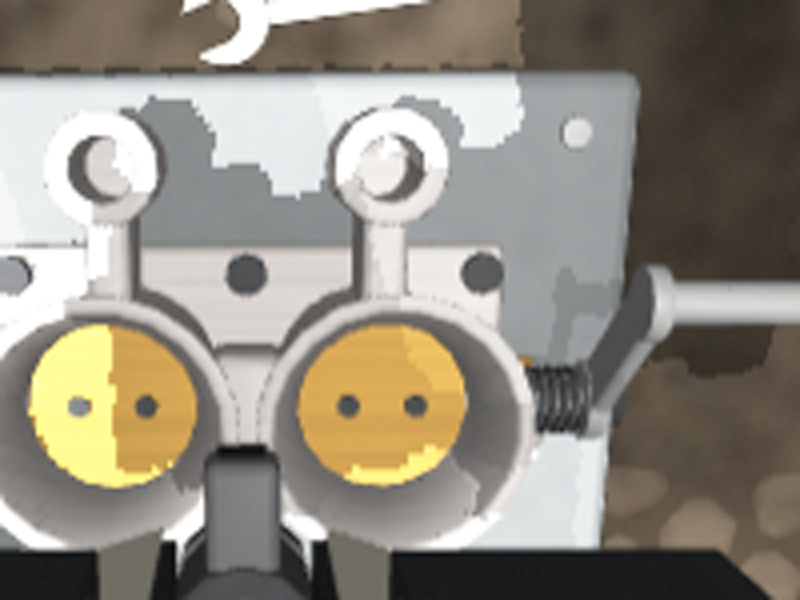

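```bash
python3 - <<'E'
from h import *
np.set_printoptions(precision=4,suppress=True)
w=arm.get_image('wrist');s=arm.observe();M=R.from_rotvec(s['ee_rot']).as_matrix();p=s['position']
r=onz(w,(225.3,126.5),.095);l=onz(w,(297.8,126.3),.095)
u=(l-r)[:2];print('R',r,'L',l,np.linalg.norm(u),'yaw',np.degrees(np.arctan2(-u[0],u[1])))
c=(l+r)/2;u/=np.linalg.norm(u);x=np.r_[u[1],-u[0]]
print('origin',c[:2]+.062*x)
for n,b in(('L',l),('R',r)): print(n,M.T@(b-p)*100)
Z=lambda a,b:(200+a/4,85+b/4)
print('pin plate end',onz(w,Z(662,300),.121), 'pin mid line',onz(w,Z(760,302),.121))
print('cam',M.T@(np.array(w['T'])[:3,3]-p), proj(w,p), proj(w,p+[0,0,.04]))
E
```

```text
R [0.5266 0.0468 0.095 ] L [0.5168 0.1178 0.095 ] 0.07162981028502864 yaw 7.825464222458022
origin [0.5831 0.0908]
L [6.3314 3.6037 9.3491]
R [ 6.3038 -3.5592  9.3488]
pin plate end [0.538  0.1814 0.121 ] pin mid line [0.5354 0.2039 0.121 ]
cam [ 0.072  -0.0006 -0.1816] [261.4261 221.3023] [261.6024 247.1367]
```

carry_out(
  claw=[1.5, 1.5, 1.5, 1.5, 1.5, 1.5, 1.5, 1.5],
  delta_pos=[
    [2.1, -1.2, 0],
    [2.1, -1.2, 0],
    [2.1, -1.16, 0],
    [0, 0, 2.5],
    [0, 0, 2.5],
    [0, 0, 2.2],
    [0, 0, 0],
    [0, 0, 0],
  ],
  angular=[
    [0, 0, 0],
    [0, 0, 0],
    [0, 0, 0],
    [0, 0, 0],
    [0, 0, 0],
    [0, 0, 0],
    [0, 0, 0],
    [0, 0, 0],
  ],
)

```text
clock: 13.35
position: [0.5267, 0.0471, 0.1169]
ee_rot: [0.208, -3.134, -0.0]
force: [0.4, -0.3, -0.1]
width: 0.226
gripper_force: 30.0
```

```bash
cat > chk.py <<'E'
from h import *
import sys
np.set_printoptions(precision=4,suppress=True)
s=arm.observe();M=R.from_rotvec(s['ee_rot']).as_matrix();p=s['position'];print(p,np.degrees(np.arctan2(M[1,0],M[0,0])),s['force'],s['width'],s['gripper_force'])
T=np.array(eval(sys.argv[1])); print('todo cm',M.T@(T-p)*100)
for n in('scene','side'):
    P=arm.get_image(n)
    for l in sys.argv[2].split(','):
        print(n,l,[(round(r['conf'],2),px(r['centre']).round(1)) for r in arm.place_of(l,P)[:6]])
E
python3 chk.py '[.5266,.0468,.1076]' injector_a,bore_left,bore_right
```

```text
[0.5267 0.0471 0.1169] -172.40670478482886 [ 0.3641 -0.2588 -0.1165] 0.2263625776776668 29.999688863754272
todo cm [ 0.0102 -0.0281  0.9309]
scene injector_a [(0.74, array([272.7, 277.8])), (0.68, array([211.2, 229.7])), (0.64, array([179.6, 250.6])), (0.62, array([290.9, 266.7])), (0.6, array([230.3, 253.1])), (0.55, array([328.6, 161.8]))]
scene bore_left [(0.84, array([316.9, 173.2]))]
scene bore_right [(0.74, array([330.4, 167.9]))]
side injector_a [(0.72, array([319.7, 251.4])), (0.62, array([311.2, 265.2])), (0.61, array([263.8, 256.1])), (0.45, array([232.3, 238.7])), (0.43, array([310.7, 163.7])), (0.17, array([255.3, 304.1]))]
side bore_left [(0.58, array([306.3, 173.6]))]
side bore_right [(0.74, array([311.7, 164.6]))]
```

Aligned above the right bore; insert gradually.

carry_out(
  claw=[1.5, 1.5, 1.5, 1.5, 1.5],
  delta_pos=[
    [0, 0, 0.5],
    [0, 0, 0.5],
    [0, 0, 0.4],
    [0, 0, 0.3],
    [0, 0, 0],
  ],
  angular=[
    [0, 0, 0],
    [0, 0, 0],
    [0, 0, 0],
    [0, 0, 0],
    [0, 0, 0],
  ],
)

```text
clock: 14.25
position: [0.5263, 0.0469, 0.0989]
ee_rot: [0.207, -3.134, 0.0]
force: [0.0, -0.2, -1.5]
width: 0.231
gripper_force: 30.0
```

carry_out(
  claw=[1.5, 1.5, 1.5, 1.5, 1.5, 1.5],
  delta_pos=[
    [0, 0, 0.4],
    [0, 0, 0.4],
    [0, 0, 0.4],
    [0, 0, 0.3],
    [0, 0, 0.1],
    [0, 0, 0],
  ],
  angular=[
    [0, 0, 0],
    [0, 0, 0],
    [0, 0, 0],
    [0, 0, 0],
    [0, 0, 0],
    [0, 0, 0],
  ],
)

```text
clock: 14.85
position: [0.5266, 0.0469, 0.0836]
ee_rot: [0.207, -3.135, 0.0]
force: [-0.2, -0.2, 0.3]
width: 0.232
gripper_force: 30.0
```

carry_out(
  claw=[1.5, 1.5, 1.5],
  delta_pos=[
    [0, 0, 0.1],
    [0, 0, 0.1],
    [0, 0, 0],
  ],
  angular=[
    [0, 0, 0],
    [0, 0, 0],
    [0, 0, 0],
  ],
)

```text
clock: 15.15
position: [0.5269, 0.047, 0.0833]
ee_rot: [-0.207, 3.134, -0.001]
force: [-7.4, -1.8, 21.7]
width: 0.231
gripper_force: 30.0
```

carry_out(
  claw=[3.5, 3.5, 3.5, 3.5, 3.5, 3.5, 3.5, 3.5],
  delta_pos=[
    [0, 0, 0],
    [0, 0, 0],
    [0, 0, 0],
    [0, 0, 0],
    [0, 0, -3],
    [0, 0, -3],
    [0, 0, -3],
    [0, 0, -3],
  ],
  angular=[
    [0, 0, 0],
    [0, 0, 0],
    [0, 0, 0],
    [0, 0, 0],
    [0, 0, 0],
    [0, 0, 0],
    [0, 0, 0],
    [0, 0, 0],
  ],
)

```text
clock: 15.95
position: [0.5264, 0.047, 0.2025]
ee_rot: [0.208, -3.134, -0.0]
force: [0.5, -0.7, 1.2]
width: 0.381
gripper_force: 0.0
```

carry_out(
  claw=[4, 4, 4, 4, 4, 4, 4, 4, 4, 4, 4, 4, 4, 4, 4, 4, 4, 4, 4],
  delta_pos=[
    [-0.29, 3.92, 0],
    [-0.29, 3.92, 0],
    [-0.29, 3.92, 0],
    [-0.29, 3.92, 0],
    [-0.29, 3.92, 0],
    [-0.29, 3.92, 0],
    [-0.29, 3.92, 0],
    [-0.29, 3.92, 0],
    [-0.29, 3.92, 0],
    [-0.29, 3.92, 0],
    [0, 0, 0],
    [0, 0, 0],
    [0, 0, 0],
    [0, 0, 0],
    [0, 0, 0],
    [0, 0, 0],
    [0, 0, 0],
    [0, 0, 0],
    [0, 0, 0],
  ],
  angular=[
    [0, 0, 0],
    [0, 0, 0],
    [0, 0, 0],
    [0, 0, 0],
    [0, 0, 0],
    [0, 0, 0],
    [0, 0, 0],
    [0, 0, 0],
    [0, 0, 0],
    [0, 0, 0],
    [0, 0, -0.1405],
    [0, 0, -0.1405],
    [0, 0, -0.1405],
    [0, 0, -0.1405],
    [0, 0, -0.1405],
    [0, 0, -0.1405],
    [0, 0, -0.1405],
    [0, 0, -0.1405],
    [0, 0, 0],
  ],
)

```text
clock: 17.85
position: [0.5038, 0.4391, 0.2009]
ee_rot: [1.848, -2.54, -0.001]
force: [0.1, -0.3, 0.2]
width: 0.442
gripper_force: 0.0
```

```bash
python3 chk.py '[.5038,.4395,.0185]' injector_a; python3 - <<'E'
from h import *
w=arm.get_image('wrist');save(w,'w7')
for n,l in(('wrist','injector_a'),):
    for r in arm.place_of(l,w)[:6]: print(round(r['conf'],2),px(r['centre']).round(1),onz(w,px(r['centre']),.006))
E
```

```text
[0.5038 0.4391 0.2009] -107.91553840749319 [ 0.1055 -0.2976  0.1888] 0.44222753980059043 0.0
todo cm [-0.0448 -0.0017 18.2418]
scene injector_a [(0.71, array([270.4, 274. ])), (0.66, array([328.6, 174.1])), (0.61, array([234.5, 253.3])), (0.61, array([292.8, 264.6])), (0.54, array([211.2, 228.2])), (0.35, array([290.3, 176.1]))]
side injector_a [(0.64, array([318.8, 252.8])), (0.51, array([264.6, 254.4])), (0.5, array([230.8, 239. ])), (0.38, array([310.1, 172.4]))]
0.97 [177.7 178.1] [0.61855733 0.41396621 0.006     ]
0.68 [337.7 128.2] [0.38547342 0.41759862 0.006     ]
0.64 [336.9  79.2] [0.37158814 0.35698121 0.006     ]
0.6 [262.  170.5] [0.50116335 0.4409286  0.006     ]
```

carry_out(
  claw=[4, 4, 4, 4, 4, 4, 4, 4, 4],
  delta_pos=[
    [0, 0, 3],
    [0, 0, 3],
    [0, 0, 3],
    [0, 0, 3],
    [0, 0, 2.5],
    [0, 0, 1.5],
    [0, 0, 1.2],
    [0, 0, 1],
    [0, 0, 0],
  ],
  angular=[
    [0, 0, 0],
    [0, 0, 0],
    [0, 0, 0],
    [0, 0, 0],
    [0, 0, 0],
    [0, 0, 0],
    [0, 0, 0],
    [0, 0, 0],
    [0, 0, 0],
  ],
)

```text
clock: 19.05
position: [0.5036, 0.439, 0.0188]
ee_rot: [1.845, -2.542, 0.001]
force: [0.2, -1.0, 0.1]
width: 0.437
gripper_force: 0.0
```

carry_out(
  claw=[1.5, 1.5, 1.5, 1.5, 1.5, 1.5, 1.5],
  delta_pos=[
    [0, 0, 0],
    [0, 0, 0],
    [0, 0, 0],
    [0, 0, 0],
    [0, 0, 0],
    [0, 0, 0],
    [0, 0, 0],
  ],
  angular=[
    [0, 0, 0],
    [0, 0, 0],
    [0, 0, 0],
    [0, 0, 0],
    [0, 0, 0],
    [0, 0, 0],
    [0, 0, 0],
  ],
)

```text
clock: 19.75
position: [0.5042, 0.4399, 0.0204]
ee_rot: [-1.845, 2.541, 0.0]
force: [-0.4, -0.6, 6.4]
width: 0.227
gripper_force: 30.0
```

carry_out(
  claw=[1.5, 1.5, 1.5, 1.5, 1.5, 1.5, 1.5, 1.5, 1.5, 1.5, 1.5, 1.5, 1.5, 1.5, 1.5, 1.5, 1.5],
  delta_pos=[
    [0, 0, -1],
    [0, 0, -3],
    [0, 0, -3],
    [0, 0, -3],
    [0, 0, -3],
    [0, 0, -3],
    [0, 0, -1],
    [3.02, -1.12, 0],
    [3.02, -1.12, 0],
    [3.02, -1.12, 0],
    [3.02, -1.12, 0],
    [3.02, -1.12, 0],
    [3.02, -1.12, 0],
    [3.02, -1.12, 0],
    [3.02, -1.12, 0],
    [3.02, -1.12, 0],
    [3.02, -1.12, 0],
  ],
  angular=[
    [0, 0, 0],
    [0, 0, 0],
    [0, 0, 0],
    [0, 0, 0],
    [0, 0, 0],
    [0, 0, 0],
    [0, 0, 0],
    [0, 0, 0],
    [0, 0, 0],
    [0, 0, 0],
    [0, 0, 0],
    [0, 0, 0],
    [0, 0, 0],
    [0, 0, 0],
    [0, 0, 0],
    [0, 0, 0],
    [0, 0, 0],
  ],
)

```text
clock: 21.45
position: [0.5161, 0.1159, 0.189]
ee_rot: [1.845, -2.541, -0.0]
force: [0.3, 0.2, -0.8]
width: 0.228
gripper_force: 30.0
```

carry_out(
  claw=[1.5, 1.5, 1.5, 1.5, 1.5, 1.5, 1.5, 1.5, 1.5, 1.5],
  delta_pos=[
    [0, 0, 0],
    [0, 0, 0],
    [0, 0, 0],
    [0, 0, 0],
    [0, 0, 0],
    [0, 0, 0],
    [0, 0, 0],
    [0, 0, 0],
    [0, 0, 0],
    [0, 0, 0],
  ],
  angular=[
    [0, 0, 0.1405],
    [0, 0, 0.1405],
    [0, 0, 0.1405],
    [0, 0, 0.1405],
    [0, 0, 0.1405],
    [0, 0, 0.1405],
    [0, 0, 0.1405],
    [0, 0, 0.1405],
    [0, 0, 0],
    [0, 0, 0],
  ],
)

```text
clock: 22.45
position: [0.5164, 0.1175, 0.1892]
ee_rot: [0.214, -3.134, 0.001]
force: [0.1, -0.5, -0.7]
width: 0.232
gripper_force: 30.0
```

```bash
python3 chk.py '[.5168,.1178,.1094]' injector_a,bore_left; python3 boxfit.py w8
```

```text
[0.5164 0.1175 0.1892] -172.17500910272815 [ 0.1225 -0.5478 -0.7451] 0.2318288493242279 30.000171661376953
todo cm [-0.0502  0.0287  7.9816]
scene injector_a [(0.61, array([292.3, 266.5])), (0.52, array([212. , 231.8])), (0.52, array([270.1, 277. ])), (0.48, array([318. , 150.5])), (0.47, array([328.5, 171.7]))]
scene bore_left [(0.92, array([317.2, 175.5]))]
side injector_a [(0.64, array([311. , 264.6])), (0.59, array([306.2, 153.5])), (0.43, array([319.5, 254.3])), (0.41, array([311.5, 172.2])), (0.41, array([230.6, 238.5]))]
side bore_left [(0.67, array([304.7, 175.2]))]
[0.5167 0.1174 0.1894] -172.3758717359745 [-0.0002  0.     -1.    ] 0.2314025096368513 29.999878406524658
bore_left 0.82 [261.9 185.5] [0.5139 0.1178 0.095 ]
bore_right 0.72 [194.3 188.3] [0.5265 0.0476 0.095 ]
flow_box 0.77 [237.6 213.7] [0.584  0.0922 0.    ]
lever_pin 0.44 [340.2 225. ] [0.537  0.1991 0.121 ]
lever_axis 0.61 [257.9 186.8] [0.519  0.1141 0.083 ]
lever_axis 0.26 [192.  185.8] [0.5275 0.0424 0.083 ]
```

carry_out(
  claw=[1.5, 1.5, 1.5, 1.5, 1.5, 1.5, 1.5, 1.5, 1.5, 1.5],
  delta_pos=[
    [0, 0, 2.5],
    [0, 0, 2.5],
    [0, 0, 2.2],
    [0, 0, 0],
    [0, 0, 0.4],
    [0, 0, 0.4],
    [0, 0, 0.4],
    [0, 0, 0.4],
    [0, 0, 0],
    [0, 0, 0],
  ],
  angular=[
    [0, 0, 0],
    [0, 0, 0],
    [0, 0, 0],
    [0, 0, 0],
    [0, 0, 0],
    [0, 0, 0],
    [0, 0, 0],
    [0, 0, 0],
    [0, 0, 0],
    [0, 0, 0],
  ],
)

```text
clock: 24.05
position: [0.5168, 0.1175, 0.1016]
ee_rot: [-0.207, 3.135, -0.0]
force: [-0.3, -0.4, 0.0]
width: 0.227
gripper_force: 30.0
```

carry_out(
  claw=[1.5, 1.5, 1.5, 1.5, 1.5, 1.5],
  delta_pos=[
    [0, 0, 0.4],
    [0, 0, 0.4],
    [0, 0, 0.4],
    [0, 0, 0.3],
    [0, 0, 0.1],
    [0, 0, 0],
  ],
  angular=[
    [0, 0, 0],
    [0, 0, 0],
    [0, 0, 0],
    [0, 0, 0],
    [0, 0, 0],
    [0, 0, 0],
  ],
)

```text
clock: 24.65
position: [0.5167, 0.1175, 0.0855]
ee_rot: [0.207, -3.135, 0.0]
force: [-0.6, -0.9, -1.0]
width: 0.227
gripper_force: 30.0
```

carry_out(
  claw=[1.5, 1.5, 1.5, 1.5],
  delta_pos=[
    [0, 0, 0.1],
    [0, 0, 0.1],
    [0, 0, 0.1],
    [0, 0, 0],
  ],
  angular=[
    [0, 0, 0],
    [0, 0, 0],
    [0, 0, 0],
    [0, 0, 0],
  ],
)

```text
clock: 25.05
position: [0.5173, 0.1177, 0.085]
ee_rot: [-0.207, 3.133, -0.002]
force: [-9.9, -4.3, 31.1]
width: 0.228
gripper_force: 30.0
```

carry_out(
  claw=[3.5, 3.5, 3.5, 3.5, 3.5, 3.5, 3.5, 3.5, 4, 4, 4],
  delta_pos=[
    [0, 0, 0],
    [0, 0, 0],
    [0, 0, 0],
    [0, 0, 0],
    [0, 0, -3],
    [0, 0, -3],
    [0, 0, -3],
    [0, 0, -3],
    [-0.98, 2.68, 0],
    [-0.98, 2.68, 0],
    [-0.98, 2.68, 0],
  ],
  angular=[
    [0, 0, 0],
    [0, 0, 0],
    [0, 0, 0],
    [0, 0, 0],
    [0, 0, 0],
    [0, 0, 0],
    [0, 0, 0],
    [0, 0, 0],
    [0, 0, 0],
    [0, 0, 0],
    [0, 0, 0],
  ],
)

```text
clock: 26.15
position: [0.5356, 0.2018, 0.2026]
ee_rot: [-0.206, 3.134, -0.0]
force: [-0.3, 0.1, -0.6]
width: 0.435
gripper_force: 0.0
```

carry_out(
  claw=[4, 4, 4, 4, 4, 4, 4, 4, 4, 4, 4, 4],
  delta_pos=[
    [0, 0, 0],
    [0, 0, 0],
    [0, 0, 0],
    [0, 0, 0],
    [0, 0, 0],
    [0, 0, 0],
    [0, 0, 0],
    [0, 0, 0],
    [0, 0, 0],
    [0, 0, 0],
    [0, 0, 0],
    [0, 0, 0],
  ],
  angular=[
    [0, 0, 0.1425],
    [0, 0, 0.1425],
    [0, 0, 0.1425],
    [0, 0, 0.1425],
    [0, 0, 0.1425],
    [0, 0, 0.1425],
    [0, 0, 0.1425],
    [0, 0, 0.1425],
    [0, 0, 0.1425],
    [0, 0, 0.1425],
    [0, 0, 0.1425],
    [0, 0, 0],
  ],
)

```text
clock: 27.35
position: [0.5352, 0.2012, 0.2022]
ee_rot: [-2.068, -2.364, 0.001]
force: [0.9, -0.1, -0.2]
width: 0.436
gripper_force: 0.0
```

```bash
python3 chk.py '[.5355,.2013,.0913]' injector_a,bore_left,lever_pin; python3 boxfit.py w9
python3 - <<'E'
from h import *
w=arm.get_image('wrist')
print('expected pin px',proj(w,[.5355,.2013,.1213]),'stems L,R',proj(w,[.5168,.1178,.140]),proj(w,[.5266,.0468,.140]))
for l in('injector_a','lever_pin'):
    for r in arm.place_of(l,w)[:3]: print(l,round(r['conf'],2),px(r['centre']).round(1),onz(w,px(r['centre']),.071))
    for r in arm.trace(l,w)[:3]: 
        ys,xs=np.nonzero(r['region']);print('tr',round(r['conf'],2),px(r['centre']).round(1),xs.min(),xs.max(),ys.min(),ys.max())
E
```

```text
[0.5352 0.2012 0.2022] 97.64161297292148 [ 0.9292 -0.1371 -0.2299] 0.43636977034115576 0.0
todo cm [ 0.0072  0.0397 11.0918]
scene injector_a [(0.67, array([292.7, 268.6])), (0.51, array([271.6, 273.8])), (0.48, array([318.3, 181.7])), (0.47, array([209.2, 231.2])), (0.17, array([182.8, 299. ]))]
scene bore_left [(0.81, array([317.2, 174.5])), (0.59, array([324.6, 218.1]))]
scene lever_pin [(0.46, array([287.8, 174.3])), (0.37, array([316.7, 184.2]))]
side injector_a [(0.72, array([310.5, 267. ])), (0.63, array([232.5, 241.3])), (0.62, array([304.4, 181.7])), (0.49, array([320.9, 254.6])), (0.45, array([311.8, 174.8])), (0.22, array([274.6, 249.4]))]
side bore_left []
side lever_pin [(0.4, array([290. , 176.6]))]
[0.5354 0.201  0.2025] 97.81325732896804 [ 0.  0. -1.] 0.43842953343478713 0.0
bore_left 0.66 [232.4 250.7] [0.5125 0.1153 0.095 ]
bore_right 0.97 [239.  301.3] [0.5283 0.0473 0.095 ]
bore_right 0.26 [290.2 179.2] [0.5657 0.2098 0.095 ]
flow_box 0.7 [281.7 240.6] [0.5822 0.0919 0.    ]
flow_box 0.34 [250.2   8.5] [0.494  0.3971 0.    ]
lever_pin 0.81 [258.1 190.1] [0.5319 0.1998 0.121 ]
lever_axis 0.59 [289.  176.5] [0.5655 0.2102 0.083 ]
expected pin px [261.8917859  189.25615321] stems L,R [232.44788286 270.24011307] [234.30584757 328.77053906]
injector_a 0.81 [351.6   9.7] [0.60165525 0.38670618 0.071     ]
injector_a 0.63 [237.3 240.7] [0.51604192 0.11722983 0.071     ]
tr 0.81 [363.4   8. ] 349 374 0 21
tr 0.81 [132.1  24.8] 110 153 7 37
lever_pin 0.56 [259.2 187.8] [0.53408479 0.18933593 0.071     ]
tr 0.64 [265.7 201.8] 254 300 165 296
```

carry_out(
  claw=[4, 4, 4, 4, 4, 4],
  delta_pos=[
    [0, 0, 2.5],
    [0, 0, 2.5],
    [0, 0, 2.5],
    [0, 0, 2],
    [0, 0, 1.6],
    [0, 0, 0],
  ],
  angular=[
    [0, 0, 0],
    [0, 0, 0],
    [0, 0, 0],
    [0, 0, 0],
    [0, 0, 0],
    [0, 0, 0],
  ],
)

```text
clock: 28.9
position: [0.5339, 0.2004, 0.0895]
ee_rot: [-2.065, -2.366, 0.006]
force: [0.5, -0.2, -0.4]
width: 0.435
gripper_force: 0.0
```

carry_out(
  claw=[0.3, 0.3, 0.3, 0.3, 0.3, 0.3, 0.3, 0.3, 0.3],
  delta_pos=[
    [0, 0, 0],
    [0, 0, 0],
    [0, 0, 0],
    [0, 0, 0],
    [0, 0, 0],
    [0, 0, 0],
    [0, 0, 0],
    [0, 0, 0],
    [0, 0, 0],
  ],
  angular=[
    [0, 0, 0],
    [0, 0, 0],
    [0, 0, 0],
    [0, 0, 0],
    [0, 0, 0],
    [0, 0, 0],
    [0, 0, 0],
    [0, 0, 0],
    [0, 0, 0],
  ],
)

```text
clock: 29.8
position: [0.5361, 0.2013, 0.0921]
ee_rot: [2.066, 2.366, 0.002]
force: [1.2, 0.1, 6.4]
width: 0.096
gripper_force: 30.0
```

carry_out(
  claw=[0.3, 0.3, 0.3, 0.3, 0.3],
  delta_pos=[
    [0, 0.35, -0.27],
    [0, 0.37, -0.23],
    [0, 0.39, -0.2],
    [0, 0.4, -0.17],
    [0, 0, 0],
  ],
  angular=[
    [0, 0, 0],
    [0, 0, 0],
    [0, 0, 0],
    [0, 0, 0],
    [0, 0, 0],
  ],
)

```text
clock: 30.3
position: [0.5465, 0.2027, 0.0996]
ee_rot: [-2.062, -2.364, 0.01]
force: [-13.5, -1.6, 9.2]
width: 0.098
gripper_force: 30.0
```

carry_out(
  claw=[0.3, 0.3, 0.3, 0.3, 0.3, 0.3, 0.3],
  delta_pos=[
    [0, 0.42, -0.13],
    [0, 0.43, -0.09],
    [0, 0.43, -0.06],
    [0, 0.43, -0.02],
    [0, 0, 0],
    [0, 0, 0],
    [0, 0, 0],
  ],
  angular=[
    [0, 0, 0],
    [0, 0, 0],
    [0, 0, 0],
    [0, 0, 0],
    [0, 0, 0],
    [0, 0, 0],
    [0, 0, 0],
  ],
)

```text
clock: 31.0
position: [0.5647, 0.2053, 0.1032]
ee_rot: [-2.063, -2.365, 0.006]
force: [-9.1, -2.3, 9.5]
width: 0.095
gripper_force: 30.0
```

```bash
python3 - <<'E'
from h import *
np.set_printoptions(precision=4,suppress=True)
s=arm.observe();p=s['position'];print(p,s['force'],s['width'],s['gripper_force'])
o=np.array([.5831,.0908]);a=np.radians(7.83);x=np.array([np.cos(a),np.sin(a)]);y=np.array([-x[1],x[0]])
d=p[:2]-o;print('box',d@x,d@y)
for n in('scene','side','wrist'):
    P=arm.get_image(n);save(P,n+'9')
    print(n,'exp pin',proj(P,np.r_[o+.116*y,.133]),'shut',proj(P,np.r_[o-.032*x+.116*y,.121]),'injL tip',proj(P,[.5168,.1178,.071]),'R',proj(P,[.5266,.0468,.071]))
    for l in('lever_pin','injector_a','throttle'):
        try: print(l,[(round(r['conf'],2),px(r['centre']).round(1)) for r in arm.place_of(l,P)[:6]])
        except Exception as e: print(l,e)
E
```

```text
[0.5647 0.2053 0.1032] [-9.1248 -2.295   9.5064] 0.09520169229406736 30.006587505340576
box -0.0026155134166844125 0.11593199771299056
scene exp pin [280.7643 167.2208] shut [290.275  174.5915] injL tip [315.762  183.3606] R [329.556  174.2351]
lever_pin [(0.48, array([281. , 167.3]))]
injector_a [(0.77, array([293.5, 268.2])), (0.57, array([210. , 231.9])), (0.55, array([316.3, 182.5])), (0.48, array([270.2, 277.1])), (0.44, array([326.9, 172.5]))]
throttle it knows: bore_left, bore_right, flow_box, fuel_filter, injector, lever_axis, lever_pin, pliers, rack, spanner, spark_plug, tape_roll
side exp pin [281.0705 170.8443] shut [291.0962 176.1413] injL tip [305.4346 180.5313] R [310.1586 171.052 ]
lever_pin [(0.38, array([281.8, 174.6]))]
injector_a [(0.66, array([310.6, 264.1])), (0.6, array([309.7, 170.7])), (0.55, array([304.8, 181.6])), (0.49, array([320.6, 252.7])), (0.4, array([232.1, 241.4]))]
throttle it knows: bore_left, bore_right, flow_box, fuel_filter, injector, lever_axis, lever_pin, pliers, rack, spanner, spark_plug, tape_roll
wrist exp pin [266.4054 236.5679] shut [217.0585 228.5734] injL tip [196.633  288.3723] R [201.2238 351.9383]
lever_pin [(0.69, array([258.6, 237.1]))]
injector_a []
throttle it knows: bore_left, bore_right, flow_box, fuel_filter, injector, lever_axis, lever_pin, pliers, rack, spanner, spark_plug, tape_roll
```

carry_out(
  claw=[0.3, 0.3, 0.3, 0.3, 0.3],
  delta_pos=[
    [0, 0.15, 0],
    [0, 0.13, 0],
    [0, 0, 0],
    [0, 0, 0],
    [0, 0, 0],
  ],
  angular=[
    [0, 0, 0],
    [0, 0, 0],
    [0, 0, 0],
    [0, 0, 0],
    [0, 0, 0],
  ],
)

```text
clock: 31.95
position: [0.5672, 0.2057, 0.1031]
ee_rot: [-2.063, -2.365, 0.007]
force: [-9.0, -1.9, 9.4]
width: 0.099
gripper_force: 30.0
```

```bash
cat > fin.py <<'E'
from h import *
np.set_printoptions(precision=4,suppress=True)
s=arm.observe();p=s['position'];print(s['clock'],p,s['force'],s['width'],s['gripper_force'],s['dq'])
o=np.array([.5831,.0908]);a=np.radians(7.83);x=np.array([np.cos(a),np.sin(a)]);y=np.array([-x[1],x[0]])
d=p[:2]-o;print('box',d@x,d@y)
for k in range(2):
  for n in('wrist','scene'):
    P=arm.get_image(n);save(P,n+'10')
    print(n,'exp',proj(P,np.r_[o+.116*y,.133]),[(round(r['conf'],2),px(r['centre']).round(1)) for r in arm.place_of('lever_pin',P)[:2]],[(round(r['conf'],2),px(r['centre']).round(1)) for r in arm.trace('lever_pin',P)[:2]])
E
python3 fin.py
```

```text
31.95 [0.5672 0.2057 0.1031] [-9.0348 -1.8649  9.3886] 0.09857470385833193 30.005977749824524 [-0.0007 -0.001   0.0019  0.0006  0.0011  0.     -0.0006]
box -0.00010393863611490167 0.11594817580052878
wrist exp [262.1677 236.6185] [(0.88, array([255.5, 237.4])), (0.53, array([262. , 207.1]))] [(0.91, array([257.1, 223.5]))]
scene exp [280.7643 167.2208] [(0.55, array([278.2, 165.6]))] [(0.53, array([182.7, 296.6])), (0.47, array([281.5, 172.3]))]
wrist exp [262.1856 236.6185] [(0.55, array([258.2, 237.3])), (0.17, array([159.4, 223.2]))] [(0.83, array([258.2, 228.2])), (0.24, array([260.8, 206.7]))]
scene exp [280.7643 167.2208] [(0.68, array([277.7, 165.7]))] [(0.44, array([283.1, 176.5]))]
```

```bash
python3 -c "
from cell import arm
print(arm.observe()['force'],arm.sign_off())"
```

```text
the job is handed in; nothing more can be done
[-10.68334647  -0.4084038    9.18751072] None
```

I handed the job in at about 32 s of the 67 s allowed: an injector is seated in each bore and let go, and the gripper is still holding the throttle lever near 40 degrees. I had no direct reading of the flap angle. I took it from the gripper position, which is about 0.1 mm from lever-upright and could be about 2 degrees off. The simulator gave no pass/fail result.

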